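# Load the board tester and shut its hood

### The job

Load the board tester: push the tray that carries the circuit board fully home into the tester, then push the windowed hood gently down until it is fully shut. Work with the fingertips only and do not grasp or lift anything. Leave the other tray, the one with the finned heatsink, pulled out as it is, and do not disturb the other things on the bench.

Things in the scene. Friction and masses are not known exactly. Their poses are not given: they have to be found in the camera images.
- tester: grey open-topped test case fixed to the bench, 140 mm (x) by 236 mm (y), walls 70 mm tall. Origin at the centre of its underside, on the bench; z up; -x is its open front, where two trays slide in side by side at y = +57.5 mm (left) and -57.5 mm (right), a 6 mm wall between. Place and yaw vary
- left_tray (a joint): slide of the left tray (the tray at y = +57.5 mm in the tester's frame), m: 0 = fully home, grows as the tray is pulled out towards the tester's -x, to 0.09 at most. It stays where it is left and takes about 2 N to push. It is shut by pushing its front plate from outside, along the tester's +x, against a firm stop
- left_front (a point): centre of the outer face of the left tray's aluminium front plate (106 mm wide, 50 tall, 6 thick; x points into the tester, z up; flush with the tester's front when home). 39 mm above the bench; the plate's edges are at 14 and 64 mm. The black tray behind is 120 mm long, floor 4 mm thick, rim 16 mm high
- right_tray (a joint): slide of the right tray (the tray at y = -57.5 mm in the tester's frame), m: 0 = fully home, grows as the tray is pulled out towards the tester's -x, to 0.09 at most. It stays where it is left and takes about 2 N to push. It is shut by pushing its front plate from outside, along the tester's +x, against a firm stop
- right_front (a point): centre of the outer face of the right tray's aluminium front plate (106 mm wide, 50 tall, 6 thick; x points into the tester, z up; flush with the tester's front when home). 39 mm above the bench; the plate's edges are at 14 and 64 mm. The black tray behind is 120 mm long, floor 4 mm thick, rim 16 mm high
- hood (a joint): hinge of the hood, rad: 0 = shut, flat on the case; grows as it opens upward, 1.5 = nearly upright (its stop). A stiff hinge: the hood stays at any angle, and takes about 1 to 3 N at its free edge to push shut
- hood_hinge (a point): middle of the hinge line, along the tester's y, at x = +70 mm, z = 70 mm in the tester's frame. Turns with the hood; its axes equal the tester's when shut. The hood is a plate 10 mm thick, 236 wide, reaching 144 mm from the hinge along the point's -x; underside at z = 0, outer face at z = 10 mm. Grey frame 20 to 24 mm wide round a clear window recessed 3 mm
- hood_edge (a point): point on the hood's outer face, in the middle of the frame bar along its free edge: 132 mm from the hinge, 12 mm from the edge. Its z axis is the outward normal (straight up when shut). Push here, against z, along the arc about the hinge
- board: green circuit board lying loose in one of the trays, 75 x 60 mm, 14 mm high over its connectors, about 60 g; origin at the centre of its underside, z up. Which tray it lies in changes
- heatsink: finned aluminium heatsink lying loose in the other tray, 60 x 50 x 24 mm, about 120 g; origin at the centre of its underside
- gearmotor: upright gear motor: black 30 mm square gearbox below, steel can above, 68 mm tall, beside the tester near its front left; loose, a bystander. Origin at the centre of its underside
- spool: grey solder spool standing on its flange, 54 mm across, 42 mm tall, left of the tester; loose, a bystander. Origin at the centre of its underside
- jar: clear jar with black cap, 52 mm across, 65 mm tall, right of the tester; loose, a bystander. Origin at the centre of its underside
- wheel: black rubber robot wheel lying flat, about 78 mm across, 35 mm tall, near the tester's front right; loose, a bystander. Origin at the centre of its underside
- screwdriver: black-handled screwdriver lying on the bench, 190 mm long; loose, a bystander. Origin at the centre of its underside
- multimeter: grey handheld multimeter lying on its back, 150 x 76 x 36 mm; loose, a bystander. Origin at the centre of its underside
- battery: black battery pack, 100 x 34 x 26 mm; loose, a bystander. Origin at the centre of its underside
Things that resemble listed ones, but are neither listed nor needed, are in the scene too. Several things have the shape of the board; the one meant has the colours described above. There is more than one size of the heatsink; the job needs the smaller.

How it is judged:
On the way, in this order (a step that is already met when the one before it is completed fails the run):
1. the tray with the circuit board is fully home (within 4 mm), the hood still open (above 0.5 rad) (((y of board in the frame of tester above 0 m and value of joint left_tray below 0.004 m and distance of right_front from where it was at the start of the episode below 0.015 m and x of board in the frame of left_front between 0.01 and 0.122 m and y of board in the frame of left_front between -0.045 and 0.045 m and z of board in the frame of left_front below -0.012 m and x of heatsink in the frame of right_front between 0.01 and 0.122 m and y of heatsink in the frame of right_front between -0.045 and 0.045 m and z of heatsink in the frame of right_front below -0.012 m) or (not (y of board in the frame of tester above 0 m) and value of joint right_tray below 0.004 m and distance of left_front from where it was at the start of the episode below 0.015 m and x of board in the frame of right_front between 0.01 and 0.122 m and y of board in the frame of right_front between -0.045 and 0.045 m and z of board in the frame of right_front below -0.012 m and x of heatsink in the frame of left_front between 0.01 and 0.122 m and y of heatsink in the frame of left_front between -0.045 and 0.045 m and z of heatsink in the frame of left_front below -0.012 m)) and value of joint hood above 0.5 rad), for 0.2 s.
2. the hood is fully shut (((y of board in the frame of tester above 0 m and value of joint left_tray below 0.004 m and distance of right_front from where it was at the start of the episode below 0.015 m and x of board in the frame of left_front between 0.01 and 0.122 m and y of board in the frame of left_front between -0.045 and 0.045 m and z of board in the frame of left_front below -0.012 m and x of heatsink in the frame of right_front between 0.01 and 0.122 m and y of heatsink in the frame of right_front between -0.045 and 0.045 m and z of heatsink in the frame of right_front below -0.012 m) or (not (y of board in the frame of tester above 0 m) and value of joint right_tray below 0.004 m and distance of left_front from where it was at the start of the episode below 0.015 m and x of board in the frame of right_front between 0.01 and 0.122 m and y of board in the frame of right_front between -0.045 and 0.045 m and z of board in the frame of right_front below -0.012 m and x of heatsink in the frame of left_front between 0.01 and 0.122 m and y of heatsink in the frame of left_front between -0.045 and 0.045 m and z of heatsink in the frame of left_front below -0.012 m)) and value of joint hood below 0.04 rad), for 0.2 s.
At the end, for the whole second after the job is handed in: The tray with the circuit board is home within 4 mm, the board lying in it; the hood is shut within 0.04 rad; the other tray is within 15 mm of where it started with the heatsink lying in it; all at rest (all of step 2 and linear speed of each of board, heatsink below 0.02 m/s); the robot touches nothing.
It fails at once if the hood is slammed (closing faster than 2.5 rad/s) (velocity of joint hood below -2.5 rad/s).
It fails at once if the circuit board or the heatsink is lifted 15 mm or more (height (world z) of any of board, heatsink above 0.033 m).
It fails at once if the tray with the heatsink is moved more than 15 mm ((y of board in the frame of tester above 0 m and distance of right_front from where it was at the start of the episode above 0.015 m) or (not (y of board in the frame of tester above 0 m) and distance of left_front from where it was at the start of the episode above 0.015 m)).
It fails at once if a bystander on the bench is moved or lifted more than 20 mm (distance of any of gearmotor, spool, jar, wheel, screwdriver, multimeter, battery from where it was at the start of the episode above 0.02 m).
It also fails if it takes over 51 s, if anything falls off the work surface, if the arm or the gripper's body presses on something with over 40 N, if the wrist force passes 120 N, or if a joint passes its speed limit or range.

### The arm

A 6-joint arm with a two-finger parallel gripper is mounted at the origin on the work surface. World frame = base frame: x ahead of the robot, y to its left, z up, the work surface at z = 0. Lengths are in m, angles in rad, forces in N, time in s.
With the tool pointing down it reaches from about 0.25 to 0.8 m from the base axis. Payload 8.5 kg.
Tool frame: the origin (TCP) lies midway between the tips of the shut fingers; the grasp point (between the pads) lies behind it (bot.hold_point_z is the x of the grasp point in the tool frame, in m); x points along the fingers, y is the direction in which the jaws open and shut, and the axes are right-handed (so a half turn about x gives the same grasp; the last joint's range is limited). The gripper opens to 85 mm and grips with 20 to 120 N. Pads are 22 mm wide; open, the fingers measure 114 mm over their backs; the gripper's body (76 mm by 85 mm) begins 54 mm behind the grasp point. The pads swing forward as they close: fully open they stand 13 mm farther back than shut.
Start: joints at [1.265, 0.238, -0.013, 1.319, 0, 1.571], TCP at [0.158, 0.501, 0.231] pointing down, gripper open.
Joint ranges: [-2.66, 2.66], [-1.03, 1.9], [-1.14, 1.46], [-1.82, 2.27], [-1.45, 1.34], [-3.14, 3.14]. Speed limits (rad/s): [2.22, 2.22, 2.79, 3.14, 3.14, 3.14].

### API

Orientations are given as a unit quaternion [w, x, y, z].
In Python, from rig import bot gives the robot as it stands. The module is installed in compiled form; this text tells all that it offers.
- The arm moves only by the shell command python3 -m handwheel 'ROWS'. ROWS is JSON, a list of rows, each a list of 7 numbers: the closure, from 0 (fully open) to 1 (shut), then the shift along the tool's x, y, z in mm, then the turn, a rotation vector about the tool's x, y, z in rad. A call has 1 to 20 rows; each row is the pose to reach, as a shift and turn from the pose commanded when the call began, along the tool's axes at that moment; what a row does not reach only later rows make up. A row lasts 1/10 s, in which the tool goes at most 50 mm and 8.59 degrees, less where a joint would pass 70% of its speed; a pose out of reach is approached as far as the arm can. A call with a gripper value outside its range is refused whole. The fingers move at their own pace and stop on an object; the grip force is fixed at half the most. Time passes only in rows, so rows that repeat a pose let the fingers close. It gives the time, the measured TCP pose, the force and the opening at its end, in the units of the state.
- bot.read_state(): the state, without advancing time (a new reading comes with each control period).
- bot.read_camera(name): name is "scene" or "top" or "wrist"; returns the picture (400x640x3 uint8, red, green, blue); there is no depth.
- bot.camera_model(name): a dict with "camera_matrix" (3x3 intrinsics, pixels), "pose" (4x4, takes a point from camera to world coordinates); the wrist camera has in their place "mount" (4x4, takes a point from camera to tool coordinates, whose origin is the TCP and whose axes are the tool frame's). Camera axes: x right, y down, z forward; pixel columns grow to the right and rows downward; lengths in m; the calibration is good to about 2 mm. A picture is of the moment at which its call begins: read the wrist's pose just before it. camera_model takes no time and is no camera call.
- bot.close_job(): hands the job in, once; it reports no verdict.
The state is a dict: "time": time; "joint_positions": joint angles; "joint_velocities": joint speeds; "joint_torque": joint torques, N m; "eef_pos": TCP position; "orientation": TCP orientation; "ft_force": force on the tool from outside, world axes, zero at the start; "wrist_torque": the same for the moment, N m; "grip_width": finger opening in m.
Only numpy, scipy, OpenCV 4.12 (cv2) and the standard library are available. Lean on these libraries where they do the work, as an engineer would, in place of code of your own. Each camera call takes 0.05 s, during which the arm holds its last target. There are 200 camera calls.

## Working session

There is one attempt and no reset: what is moved stays moved. The work goes in short steps, Python scripts to look and compute and a shell command to move; the robot and the scene stay as the last step left them, time stands still between calls to the robot, and variables do not carry over. Pictures are saved under pics/ and viewed, about 8 in all and at most 12, crops included, and the job is handed in when it is done.

```bash
mkdir -p pics; python3 - <<'E'
from rig import bot
import cv2,numpy as np
np.set_printoptions(precision=4,suppress=True)
for n in("scene","top"):
    cv2.imwrite(f"pics/{n}0.png",bot.read_camera(n)[:,:,::-1]); m=bot.camera_model(n); print(n,m["camera_matrix"],m["pose"])
print(bot.camera_model("wrist")); s=bot.read_state(); print(s, bot.hold_point_z)
E
```

```text
scene [[494.3673   0.     321.4192]
 [  0.     494.3673 198.9559]
 [  0.       0.       1.    ]] [[-0.6038  0.6413 -0.4735  1.0794]
 [ 0.7972  0.4856 -0.3587  0.3684]
 [-0.0001 -0.594  -0.8044  1.0773]
 [ 0.      0.      0.      1.    ]]
top [[425.7053   0.     318.6741]
 [  0.     425.7053 193.4504]
 [  0.       0.       1.    ]] [[ 0.0251 -0.9983  0.0523  0.4305]
 [-0.9997 -0.0251 -0.     -0.088 ]
 [ 0.0013 -0.0523 -0.9986  1.2047]
 [ 0.      0.      0.      1.    ]]
{'camera_matrix': array([[301.9794,   0.    , 313.336 ],
       [  0.    , 301.9794, 201.8449],
       [  0.    ,   0.    ,   1.    ]]), 'mount': array([[-0.0003, -0.2611,  0.9653, -0.1427],
       [ 1.    , -0.0006,  0.0002,  0.    ],
       [ 0.0005,  0.9653,  0.2611, -0.0662],
       [ 0.    ,  0.    ,  0.    ,  1.    ]])}
{'time': 0.1, 'joint_positions': array([ 1.265 ,  0.2387, -0.0142,  1.3192,  0.    ,  1.5708]), 'joint_velocities': array([ 0.0006, -0.0027,  0.0004, -0.001 , -0.0008, -0.0019]), 'joint_torque': array([ -0.0001, -53.9721,  34.6998,   0.0134,  -0.0001,   0.    ]), 'eef_pos': array([0.1579, 0.5003, 0.2307]), 'orientation': array([ 0.6988,  0.1072,  0.6989, -0.1082]), 'ft_force': array([ 0.0256, -1.3259, -0.21  ]), 'wrist_torque': array([-0.0524, -0.0166,  0.0566]), 'grip_width': 0.0853614054953026} -0.0187
```

View pics/scene0.png

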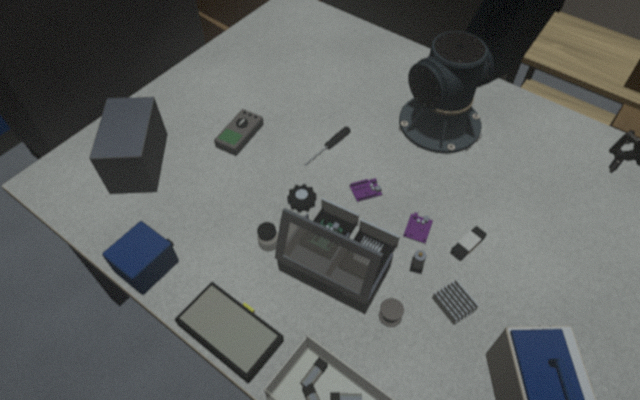

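View pics/top0.png

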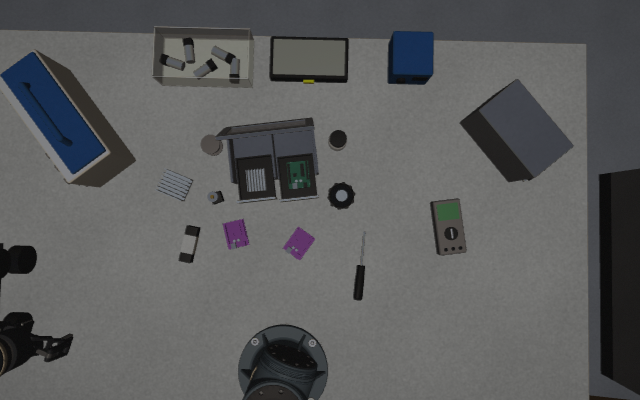

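The scene image shows the open hood near (330,245). In the top image:
- **Tester:** around (272,160).
- **Board tray:** the green board is in the right-hand tray at (297,172).
- **Heatsink tray:** the small heatsink is in the left tray at (257,180).
- **Look-alikes:** purple boards at (235,234) and (298,243), and a large heatsink at (175,184). I rule these out by colour and size.

Next I'll take a close crop to check the choice and measure.

```bash
python3 - <<'E'
import cv2
a=cv2.imread("pics/top0.png")[105:225,195:355]; cv2.imwrite("pics/c1.png",cv2.convertScaleAbs(cv2.resize(a,None,fx=5,fy=5,interpolation=cv2.INTER_CUBIC),alpha=1.6))
a=cv2.imread("pics/scene0.png")[180:310,260:420]; cv2.imwrite("pics/c2.png",cv2.convertScaleAbs(cv2.resize(a,None,fx=4.5,fy=4.5,interpolation=cv2.INTER_CUBIC),alpha=1.6))
E
```

```text
(no output)
```

View pics/c1.png

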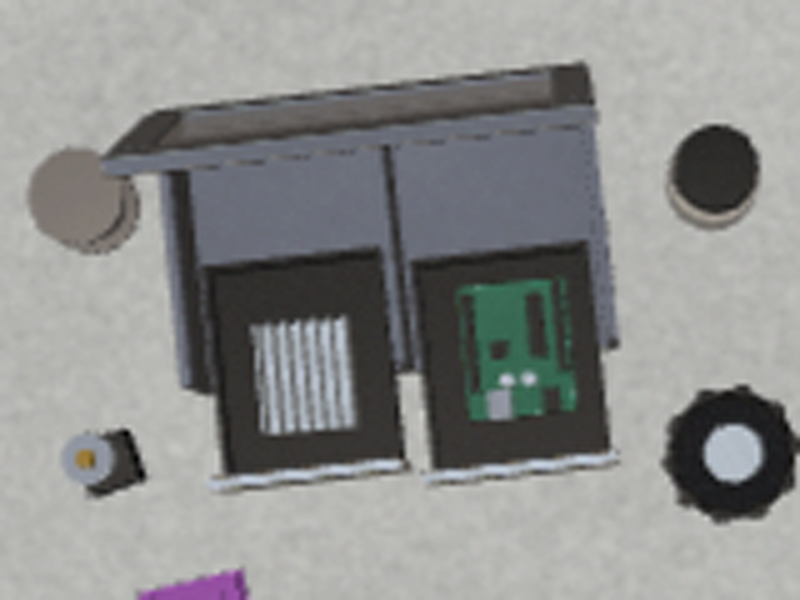

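View pics/c2.png

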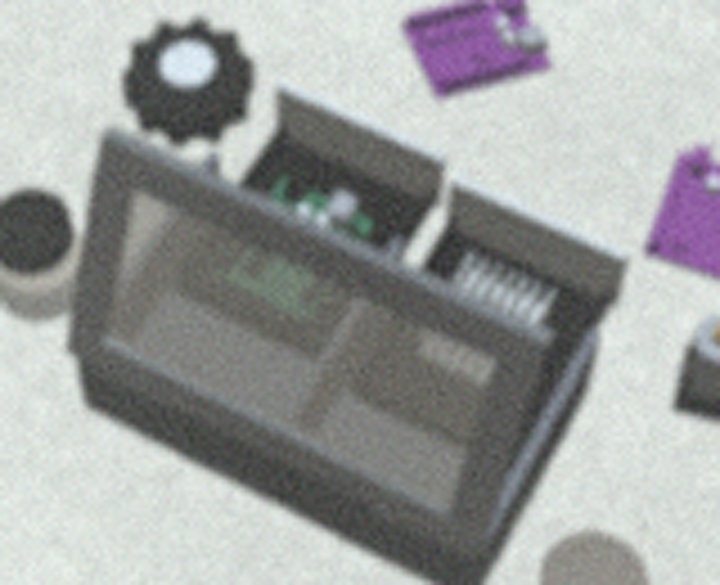

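The crop confirms it: the green board is in the right tray (y<0) and the small heatsink is in the left. I'll fit the tester's pose from these corners.

```bash
cat > h.py <<'E'
from rig import bot
import numpy as np
from scipy.optimize import least_squares
from scipy.spatial.transform import Rotation as R
np.set_printoptions(precision=4,suppress=True)
def proj(n,p):
    m=bot.camera_model(n);T=np.linalg.inv(m["pose"]);q=T[:3,:3]@p+T[:3,3];u=m["camera_matrix"]@q;return u[:2]/u[2]
def hood(a,r,y,z): # hood local point at distance r, height z
    c,s=np.cos(a),np.sin(a);return [.07-r*c+z*s,y,.07+r*s+z*c]
E
python3 - <<'E'
from h import *
t=lambda u,v:np.array([195+u/5,105+v/5]); s=lambda u,v:np.array([260+u/4.5,180+v/4.5])
def pts(p):
    x,y,w,a,l,r=p
    return [("top",[-.07,-.118,.07],t(617,347)),("top",[-.07,.118,.07],t(187,390)),
    ("top",[-.07-r,-.0575+.053,.064],t(428,484)),("top",[-.07-r,-.0575-.053,.064],t(618,463)),
    ("top",[-.07-l,.0575+.053,.064],t(212,490)),("top",[-.07-l,.0575-.053,.064],t(408,470)),
    ("top",hood(a,.144,.118,0),t(103,172)),("top",hood(a,.144,-.118,0),t(598,121)),
    ("scene",hood(a,.144,-.118,.01),s(110,130)),("scene",hood(a,.144,.118,.01),s(553,338)),
    ("scene",[-.07-r,-.0575-.053,.064],s(280,88)),("scene",[-.07-l,.0575+.053,.064],s(627,262))]
def f(p):
    Z=R.from_euler("z",p[2]);
    return np.concatenate([proj(n,Z.apply(q)+[p[0],p[1],0])-u for n,q,u in pts(p)])
o=least_squares(f,[.52,0,0,1.2,.07,.07],loss="soft_l1");p=o.x;print(p);print(f(p).reshape(-1,2))
Z=R.from_euler("z",p[2]);W=lambda q:Z.apply(q)+[p[0],p[1],0]
for n,q in (("rf",[-.07-p[5],-.0575,.039]),("lf",[-.07-p[4],.0575,.039]),("edge",hood(p[3],.132,0,.01)),("edge0",hood(0,.132,0,.01))):print(n,W(q))
st=bot.read_state();T=R.from_quat(st["orientation"],scalar_first=True).as_matrix();print(T)
E
```

```text
[0.5954 0.0398 0.1372 1.23   0.0524 0.0622]
[[ 0.2419 -0.4715]
 [-1.5397  0.765 ]
 [-1.4472  0.0274]
 [-0.1459 -0.1922]
 [-1.3154  0.014 ]
 [-1.1743 -0.4077]
 [-0.4195  1.5453]
 [-0.2263  0.7049]
 [-3.8363 -0.0359]
 [-2.812   0.5459]
 [-1.3101 -2.2816]
 [-0.5751 -2.2068]]
rf [ 0.4724 -0.0352  0.039 ]
lf [0.4663 0.08   0.039 ]
edge [0.6304 0.0447 0.1978]
edge0 [0.534  0.0314 0.08  ]
[[-0.0004  0.3011  0.9536]
 [-0.0013  0.9536 -0.3011]
 [-1.     -0.0013 -0.    ]]
```

```bash
python3 -m handwheel '[[1,0,-439,411,-0.443,0,0],[1,0,-439,411,-0.443,0,0],[1,0,-439,411,-0.443,0,0],[1,0,-439,411,-0.443,0,0],[1,0,-439,411,-0.443,0,0],[1,0,-439,411,-0.443,0,0],[1,0,-439,411,-0.443,0,0],[1,0,-439,411,-0.443,0,0],[1,0,-439,411,-0.443,0,0],[1,0,-439,411,-0.443,0,0],[1,0,-439,411,-0.443,0,0],[1,0,-439,411,-0.443,0,0],[1,0,-439,411,-0.443,0,0],[1,0,-439,411,-0.443,0,0],[1,100,-439,411,-0.443,0,0],[1,100,-439,411,-0.443,0,0]]'
python3 - <<'E'
from h import *
import cv2
s=bot.read_state();cv2.imwrite("pics/w1.png",cv2.convertScaleAbs(bot.read_camera("wrist")[:,:,::-1],alpha=1.5))
m=bot.camera_model("wrist");Tt=np.eye(4);Tt[:3,:3]=R.from_quat(s["orientation"],scalar_first=True).as_matrix();Tt[:3,3]=s["eef_pos"]
print(s["time"],Tt);P=Tt@m["mount"];Pi=np.linalg.inv(P)
p=[0.5954,0.0398,0.1372,1.23,0.0524,0.0622];W=lambda q:R.from_euler("z",p[2]).apply(q)+[p[0],p[1],0]
for q in ([-.07-p[5],-.0045,.064],[-.07-p[5],-.1105,.064],[-.07-p[4],.0045,.064],[-.07-p[4],.1105,.064],hood(1.23,.144,0,0)):
  c=Pi[:3,:3]@W(q)+Pi[:3,3];u=m["camera_matrix"]@c;print(u[:2]/u[2])
E
```

```text
time: 1.7
eef_pos: [0.4183, -0.0407, 0.131]
orientation: [0.707, -0.049, 0.704, 0.049]
ft_force: [1.0, -0.2, 0.1]
grip_width: -0.0002
1.7 [[ 0.0034 -0.1378  0.9905  0.4183]
 [-0.      0.9905  0.1378 -0.0407]
 [-1.     -0.0005  0.0034  0.131 ]
 [ 0.      0.      0.      1.    ]]
[378.9266 280.895 ]
[242.1253 280.7875]
[389.6919 292.1034]
[525.0515 292.2119]
[433.9999 742.9213]
```

View pics/w1.png

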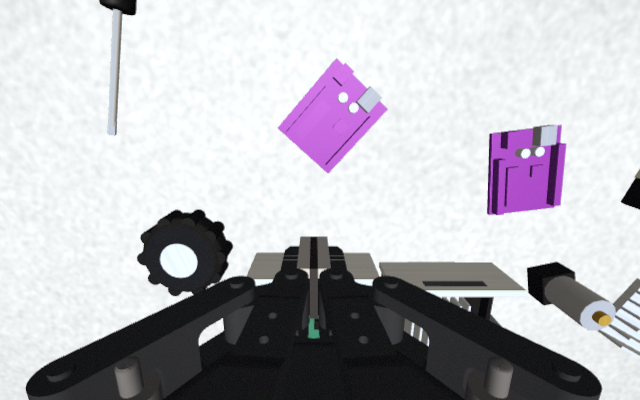

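The wrist view shows the right plate's outer top edge at v≈279, u 247–379. The fit predicted v=281, u 242–379. The left plate also agrees, at u 381–525, v≈290. The fingers are centred on the right plate, so I'll lower them and push.

```bash
python3 -m handwheel '[[1,50,0,0,0,0,0],[1,95,0,0,0,0,0],[1,95,0,15,0,0,0],[1,95,0,30,0,0,0],[1,95,0,35,0,0,0],[1,95,0,40,0,0,0],[1,95,0,45,0,0,0],[1,95,0,50,0,0,0],[1,95,0,55,0,0,0],[1,95,0,60,0,0,0],[1,95,0,66,0,0,0],[1,95,0,72,0,0,0],[1,95,0,78,0,0,0],[1,95,0,84,0,0,0],[1,95,0,90,0,0,0],[1,95,0,94,0,0,0],[1,95,0,97,0,0,0],[1,95,0,99,0,0,0],[1,95,0,99,0,0,0]]'
```

```text
time: 3.65
eef_pos: [0.5164, -0.0283, 0.0364]
orientation: [0.706, -0.049, 0.705, 0.048]
ft_force: [-0.0, 0.5, 0.2]
grip_width: 0.0002
```

```bash
python3 -m handwheel '[[1,0,0,2,0,0,0],[1,0,0,4,0,0,0],[1,0,0,6,0,0,0],[1,0,0,6,0,0,0]]'; python3 -m handwheel '[[1,0,0,2,0,0,0],[1,0,0,4,0,0,0],[1,0,0,4,0,0,0]]'
```

```text
time: 4.05
eef_pos: [0.5222, -0.0275, 0.0363]
orientation: [0.706, -0.049, 0.705, 0.048]
ft_force: [-0.1, -0.6, -0.1]
grip_width: -0.0002
time: 4.35
eef_pos: [0.5254, -0.027, 0.0362]
orientation: [0.705, -0.049, 0.706, 0.048]
ft_force: [-3.6, -1.6, 2.1]
grip_width: -0.0001
```

```bash
python3 -m handwheel '[[1,0,0,2,0,0,0],[1,0,0,4,0,0,0],[1,0,0,4,0,0,0]]'
python3 - <<'E'
from h import *
import cv2
a=bot.read_camera("top")[105:225,195:355,::-1];cv2.imwrite("pics/t2.png",cv2.convertScaleAbs(cv2.resize(a,None,fx=5,fy=5,interpolation=cv2.INTER_CUBIC),alpha=1.6))
E
```

```text
time: 4.65
eef_pos: [0.5253, -0.0268, 0.0357]
orientation: [0.703, -0.049, 0.708, 0.048]
ft_force: [-17.2, -3.9, 12.0]
grip_width: -0.0001
```

View pics/t2.png

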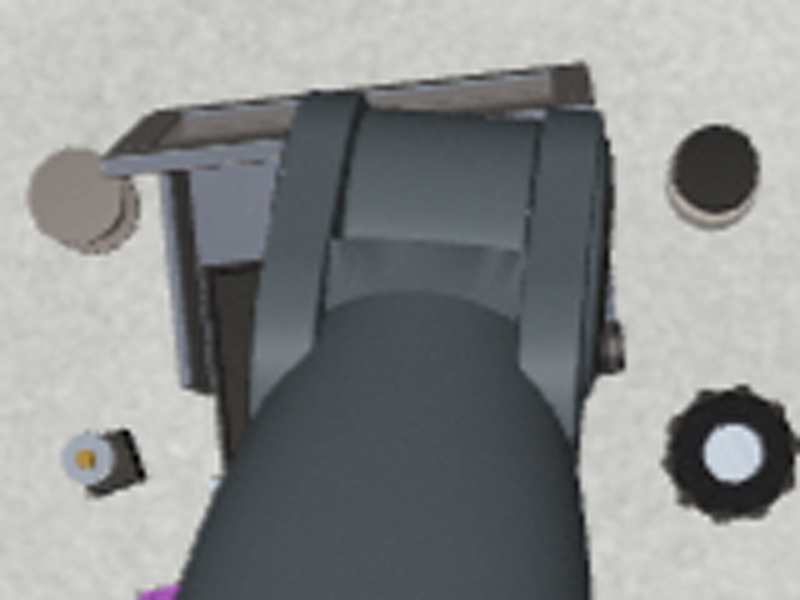

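The fingers stopped dead at x=0.525 and the force rose to 17 N, so the tray is against its stop. In the top picture the arm hides the tray, but the hood is still open. I'll back off, rise, and check.

```bash
python3 -m handwheel '[[1,0,0,-20,0,0,0],[1,0,0,-60,0,0,0],[1,0,0,-60,0,0,0],[1,-50,0,-60,0,0,0],[1,-100,0,-60,0,0,0],[1,-150,0,-60,0,0,0],[1,-200,0,-60,0,0,0],[1,-250,0,-60,0,0,0],[1,-250,0,-60,0,0,0],[1,-250,0,-60,0,0,0]]'
python3 - <<'E'
from h import *
import cv2
st=bot.read_state();M=R.from_quat(st["orientation"],scalar_first=True).as_matrix();print(M)
p=[0.5954,0.0398,0.1372];W=lambda q:R.from_euler("z",p[2]).apply(q)+[p[0],p[1],0]
for a,g in ((1.23,.05),(1.23,.01),(0,0)):
  h=np.array(hood(a,.132,0,.01))+[g,0,0];print(a,g,1000*M.T@(W(h)-st["eef_pos"]))
i=bot.read_camera("wrist")[:,:,::-1]
cv2.imwrite("pics/w3.png",cv2.convertScaleAbs(i,alpha=1.4))
m=bot.camera_model("wrist");T=np.eye(4);T[:3,:3]=M;T[:3,3]=st["eef_pos"];Pi=np.linalg.inv(T@m["mount"])
for q in ([-.07,-.0045,.064],[-.07,-.1105,.064],[-.07-.0524,.0045,.064],[-.07-.0524,.1105,.064],hood(1.23,.144,-.118,0),hood(1.23,.144,.118,0)):
  c=Pi[:3,:3]@W(q)+Pi[:3,3];u=m["camera_matrix"]@c;print(u[:2]/u[2])
E
```

```text
time: 5.7
eef_pos: [0.4716, -0.0344, 0.2877]
orientation: [0.707, -0.049, 0.704, 0.048]
ft_force: [-0.1, -0.1, -0.2]
grip_width: 0.0002
[[ 0.0039 -0.1368  0.9906]
 [-0.0001  0.9906  0.1368]
 [-1.     -0.0006  0.0038]]
1.23 0.05 [ 90.7041  56.657  217.758 ]
1.23 0.01 [ 90.5503  56.6599 177.7583]
0 0 [207.8879  56.7435  70.0009]
[353.983  223.6254]
[271.3322 223.6408]
[362.7547 183.5653]
[448.5218 183.5398]
[245.8737 371.0354]
[505.1484 371.093 ]
```

View pics/w3.png

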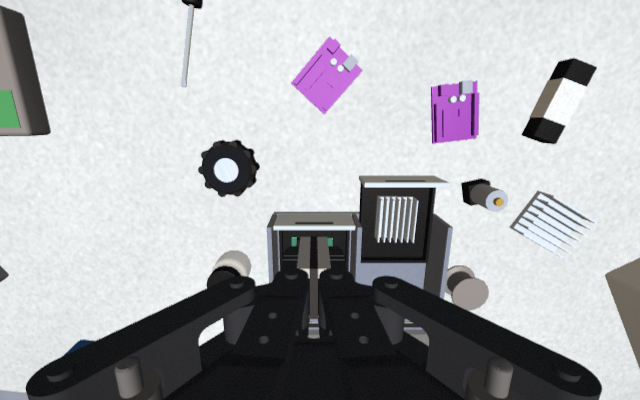

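In the wrist view the right tray's plate at (275–358, 214–228) is flush with the case walls, and the heatsink tray has not moved (edge v≈182, predicted 183.5). Now I'll pass over the hood and down behind its outer face.

```bash
python3 -m handwheel '[[1,0,57,230,0,0,0],[1,0,57,230,0,0,0],[1,0,57,230,0,0,0],[1,0,57,230,0,0,0],[1,0,57,230,0,0,0],[1,0,57,230,0,0,0],[1,0,57,230,0,0,0],[1,50,57,230,0,0,0],[1,90,57,230,0,0,0],[1,90,57,230,0,0,0]]'
python3 - <<'E'
from h import *
import cv2
a=bot.read_camera("scene")[100:310,220:470,::-1];cv2.imwrite("pics/s4.png",cv2.convertScaleAbs(cv2.resize(a,None,fx=3,fy=2.8,interpolation=cv2.INTER_CUBIC),alpha=1.6))
E
```

```text
time: 6.75
eef_pos: [0.6857, 0.0526, 0.1906]
orientation: [0.702, -0.048, 0.709, 0.048]
ft_force: [0.7, 0.3, -0.8]
grip_width: -0.0001
```

View pics/s4.png

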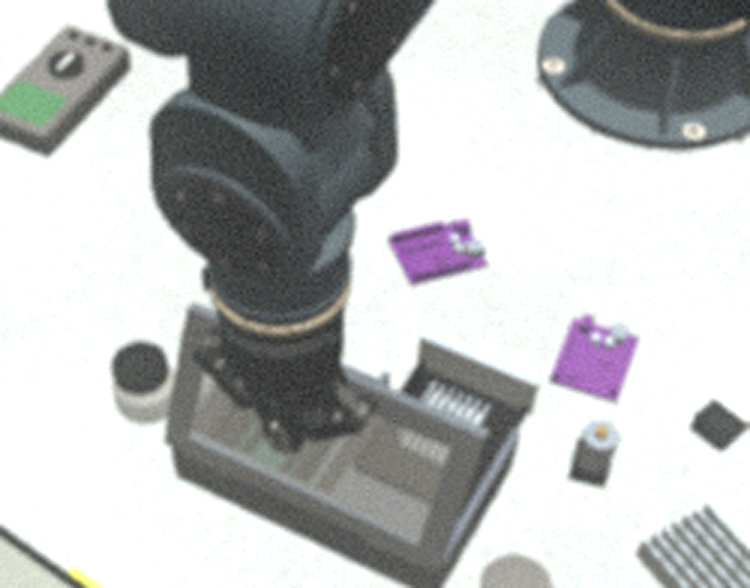

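The scene picture shows the fingertip at about (285,440), on the outer side of the hood and near its free edge, with nothing else touched. I'll work out the arc next.

```bash
python3 - <<'E'
from h import *
st=bot.read_state();e=st["eef_pos"];print(e)
p=[0.5954,0.0398,0.1372];W=lambda q:R.from_euler("z",p[2]).apply(q)+[p[0],p[1],0]
B=R.from_euler("z",p[2]).as_matrix();A=np.c_[[0,0,-1],B[:,1],B[:,0]]
for a in np.r_[1.3,np.arange(1.2,-.06,-.06)]:
  print(round(a,2),np.round(1000*A.T@(W(np.array(hood(a,.134,0,.01))+[.010,0,0])-e),1))
E
```

```text
[0.6876 0.0528 0.1946]
1.3 [ -7.2  -0.2 -39.3]
1.2 [ -4.   -0.2 -52.3]
1.14 [ -1.4  -0.2 -60. ]
1.08 [  1.7  -0.2 -67.4]
1.02 [  5.1  -0.2 -74.7]
0.96 [  9.1  -0.2 -81.7]
0.9 [ 13.4  -0.2 -88.6]
0.84 [ 18.1  -0.2 -95.1]
0.78 [  23.2   -0.2 -101.3]
0.72 [  28.7   -0.2 -107.2]
0.66 [  34.5   -0.2 -112.8]
0.6 [  40.6   -0.2 -118. ]
0.54 [  47.1   -0.2 -122.9]
0.48 [  53.8   -0.2 -127.3]
0.42 [  60.8   -0.2 -131.4]
0.36 [  68.    -0.2 -135. ]
0.3 [  75.4   -0.2 -138.1]
0.24 [  83.    -0.2 -140.9]
0.18 [  90.7   -0.2 -143.1]
0.12 [  98.6   -0.2 -144.9]
0.06 [ 106.5   -0.2 -146.2]
-0.0 [ 114.6   -0.2 -147.1]
```

```bash
python3 -m handwheel '[[1,-2,0,-15,0,0,0],[1,-3,0,-28,0,0,0],[1,-4,0,-36,0,0,0],[1,-4,0,-44,0,0,0],[1,-4,0,-52,0,0,0],[1,-1,0,-60,0,0,0],[1,2,0,-67,0,0,0],[1,5,0,-75,0,0,0],[1,9,0,-82,0,0,0],[1,13,0,-89,0,0,0],[1,18,0,-95,0,0,0],[1,23,0,-101,0,0,0],[1,29,0,-107,0,0,0],[1,34,0,-113,0,0,0],[1,34,0,-113,0,0,0]]'
python3 - <<'E'
from h import *
import cv2
a=bot.read_camera("scene")[100:310,220:470,::-1];cv2.imwrite("pics/s5.png",cv2.convertScaleAbs(cv2.resize(a,None,fx=3,fy=2.8,interpolation=cv2.INTER_CUBIC),alpha=1.6))
st=bot.read_state();e=st["eef_pos"];print(e)
p=[0.5954,0.0398,0.1372];W=lambda q:R.from_euler("z",p[2]).apply(q)+[p[0],p[1],0]
B=R.from_euler("z",p[2]).as_matrix();A=np.c_[[0,0,-1],B[:,1],B[:,0]]
for a in np.arange(.66,-.1,-.06):
  print(round(a,2),np.round(1000*A.T@(W(np.array(hood(a,.134,0,.01))+[.010,0,0])-e),1))
E
```

```text
time: 8.3
eef_pos: [0.5771, 0.0378, 0.1614]
orientation: [0.705, -0.049, 0.706, 0.048]
ft_force: [-0.4, -0.0, -0.4]
grip_width: -0.0
[0.5776 0.0379 0.1618]
0.66 [ 1.8 -0.5 -1.8]
0.6 [ 7.9 -0.5 -7.1]
0.54 [ 14.3  -0.5 -11.9]
0.48 [ 21.1  -0.5 -16.4]
0.42 [ 28.   -0.5 -20.4]
0.36 [ 35.3  -0.5 -24. ]
0.3 [ 42.7  -0.5 -27.2]
0.24 [ 50.3  -0.5 -29.9]
0.18 [ 58.   -0.5 -32.2]
0.12 [ 65.8  -0.5 -34. ]
0.06 [ 73.8  -0.5 -35.3]
0.0 [ 81.8  -0.5 -36.1]
-0.06 [ 89.9  -0.5 -36.5]
```

View pics/s5.png

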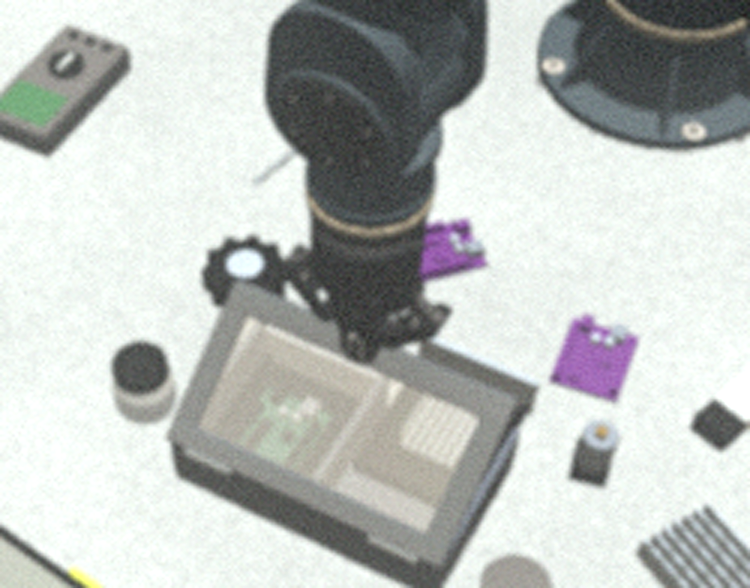

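The hood is following the tip, now about half shut, with the tip on the frame bar at (360,350). I'll continue the arc.

```bash
python3 -m handwheel '[[1,5,0,-5,0,0,0],[1,11,0,-9,0,0,0],[1,18,0,-14,0,0,0],[1,25,0,-18,0,0,0],[1,32,0,-22,0,0,0],[1,39,0,-25,0,0,0],[1,46,0,-28,0,0,0],[1,53,0,-31,0,0,0],[1,60,0,-33,0,0,0],[1,66,0,-34,0,0,0],[1,71,0,-35,0,0,0],[1,75,0,-36,0,0,0],[1,78,0,-36,0,0,0],[1,80,0,-36,0,0,0],[1,80,0,-36,0,0,0]]'; python3 -m handwheel '[[1,1,0,0,0,0,0],[1,2,0,0,0,0,0],[1,2,0,0,0,0,0]]'
```

```text
time: 9.85
eef_pos: [0.5426, 0.033, 0.082]
orientation: [0.705, -0.049, 0.706, 0.048]
ft_force: [-0.4, 0.0, 0.6]
grip_width: -0.0
time: 10.15
eef_pos: [0.5428, 0.033, 0.0803]
orientation: [0.705, -0.049, 0.705, 0.048]
ft_force: [0.9, -0.3, -0.4]
grip_width: 0.0002
```

```bash
python3 -m handwheel '[[1,1,0,0,0,0,0],[1,2,0,0,0,0,0],[1,2,0,0,0,0,0]]';python3 -m handwheel '[[1,1,0,0,0,0,0],[1,3,0,0,0,0,0],[1,3,0,0,0,0,0]]'
```

```text
time: 10.45
eef_pos: [0.5429, 0.033, 0.0799]
orientation: [0.706, -0.049, 0.705, 0.048]
ft_force: [-5.3, -0.0, 17.1]
grip_width: 0.0002
time: 10.75
eef_pos: [0.543, 0.033, 0.0796]
orientation: [0.707, -0.049, 0.704, 0.048]
ft_force: [-15.4, -1.5, 45.7]
grip_width: -0.0
```

The hood stops firmly at z=0.080, which is its shut height. I'll retreat straight up, move clear, and check.

```bash
python3 -m handwheel '[[1,-5,0,0,0,0,0],[1,-30,0,0,0,0,0],[1,-80,0,0,0,0,0],[1,-130,0,0,0,0,0],[1,-170,0,0,0,0,0],[1,-170,-50,0,0,0,0],[1,-170,-100,-50,0,0,0],[1,-170,-150,-100,0,0,0],[1,-170,-200,-140,0,0,0],[1,-170,-250,-150,0,0,0],[1,-170,-300,-150,0,0,0],[1,-170,-300,-150,0,0,0],[1,-170,-300,-150,0,0,0]]'
python3 - <<'E'
from h import *
import cv2
b=cv2.resize(bot.read_camera("top")[105:225,195:355,::-1],(800,600),interpolation=cv2.INTER_CUBIC)
a=cv2.resize(bot.read_camera("scene")[165:315,220:420,::-1],(800,600),interpolation=cv2.INTER_CUBIC)
cv2.imwrite("pics/t6.png",cv2.convertScaleAbs(cv2.resize(np.hstack([b,a]),(800,300),interpolation=cv2.INTER_AREA),alpha=1.6))
cv2.imwrite("pics/t7.png",cv2.convertScaleAbs(b,alpha=1.6))
E
```

```text
time: 12.05
eef_pos: [0.4343, -0.2898, 0.245]
orientation: [0.706, -0.047, 0.706, 0.046]
ft_force: [-0.3, -0.1, 0.8]
grip_width: 0.0001
```

View pics/t6.png

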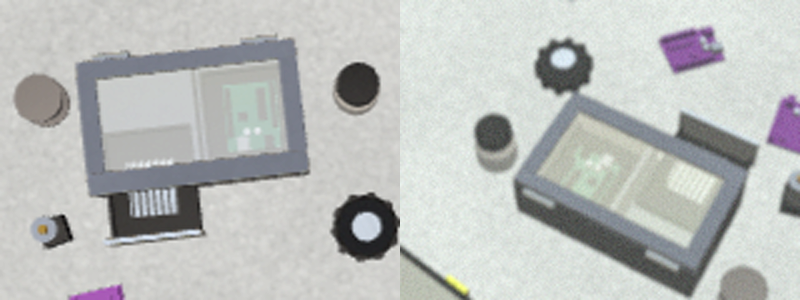

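View pics/t7.png

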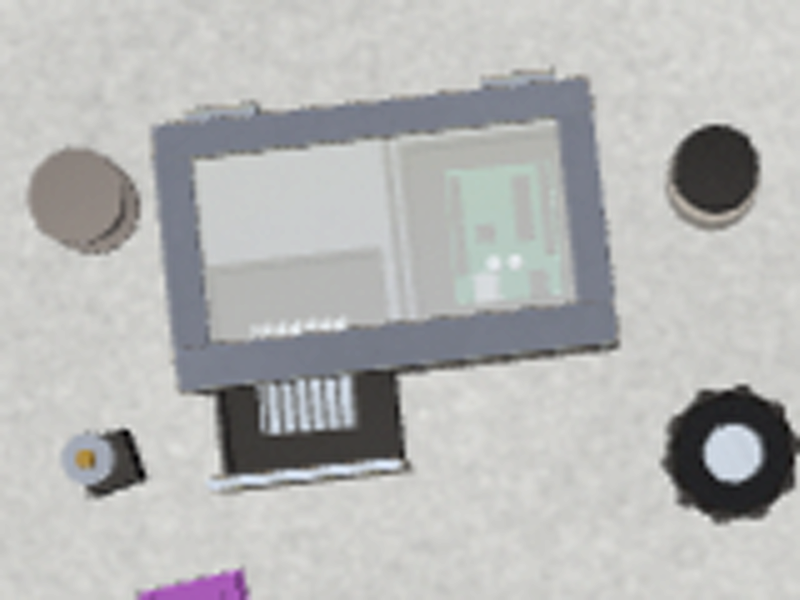

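The hood lies flat on the case and the board tray is fully in, with the board at (505,235) seen through the window. The heatsink tray is unchanged, with its plate still at (211–408, 470–490), and so are the bystanders in view.

```bash
python3 -c "
from rig import bot
print(bot.read_state()['ft_force']);print(bot.close_job())"
```

```text
[-0.01180262  0.08578506 -0.01628971]
the job is handed in; nothing more can be done
None
```

I pushed the board's tray, the right one, fully home, then closed the hood along its arc with the shut fingertips. The job was handed in just after 12 s, with the arm clear and touching nothing.

- **Board tray:** the fingers stopped dead at the tray's stop with about 17 N. A wrist picture then showed the front plate flush with the case walls.
- **Hood:** it came to rest at its expected shut height, about 80 mm, and the last top and scene pictures show it flat on the case. My final check push there reached about 46 N at the fingertips, more than was needed.
- **Everything else:** the heatsink tray and its heatsink look unmoved in the last top picture. The gear motor, spool, jar and wheel do too. I did not recheck the screwdriver, multimeter and battery at the end; no move went near them.
- **Disagreement:** my first position fit was 2–4 pixels off in the scene camera. It matched the wrist view and both contacts within about 3 mm, so I kept it. No check failed.

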